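# Clamp a blank in the bench cam jig

## Task

Stand the dark hardwood blank upright on the jig's bed, about midway along the jaw plate, with its 30 mm thickness between the jaw plate and the fence. Then turn the cam lever just far enough to take up the gap, until the blank is held flat against the fence and the sprung jaw plate is pressed back about half of its 10 mm travel; never overrun it until the plate bottoms. Let go and leave the other things on the bench where they are.

Things in the scene. Friction and masses are not known exactly. Their poses are not given: they have to be found in the camera images.
- blank: dark hardwood block standing loose on the bench, 55 mm (its x) x 30 (its y) x 45 high, two black 10 mm holes in its top, 50 to 100 g. Origin: centre of its underside; z up. Can be pinched across its 55 mm length. In the jig its 30 mm thickness goes between jaw plate and fence, its x along the fence, either way round
- fence_face (a point): on the jig's fence, a pale wooden bar 90 mm long (x), 22 thick, 40 high, fixed on the jig's 15 mm plywood bed, which lies on the bench and carries the blank. Point: middle of the lower edge of the face that looks at the jaw plate, at the height of the bed's top. Axes: x along the fence, y the way the jaw closes (away from the plate), z up. Jig and fence do not move
- plate_face (a point): on the sprung jaw plate, aluminium, 60 mm long (x) x 8 thick, top 38 mm above the bed, facing the fence. Point: middle of its face, at the height of the bed's top; axes as fence_face. From plate_face to fence_face along y is the opening that takes the blank: 42 to 54 mm at the start. Its ends (along x) are free for fingers
- jaw_plate (a joint): how far the jaw plate is pressed back on its two springs towards the dark steel carriage behind it, in m: 0 = free (10 mm of space between plate and carriage), 0.010 = bottomed on the carriage. Springs 1.5 N per mm
- cam_lever (a joint): angle of the cam lever, rad: 0 = fully open (0 to 0.2 at the start), limit 2.75. It grows anticlockwise seen from above and pushes the carriage with the jaw plate towards the fence by 13 mm per rad. Stiff (about 0.5 N m, 6 to 9 N at the knob); stays where it is left, also under the springs' load
- cam_pivot (a point): on the upright axis of the brass spiral cam disc (radius 16 to 52 mm) that the lever turns: point on the axis 52 mm above the bench. Fixed on the jig, axes as fence_face; it lies 62 mm behind (-y) the plate's open position
- lever_knob (a point): centre of the top of the black upright knob at the lever's end: a cylinder 20 mm in diameter and 45 mm high, its top 92 mm above the bench, standing on the flat steel lever bar (top of the bar 47 mm above the bench). 90 mm from the pivot axis; moves with the lever
- sanding_block: bystander: cork sanding block, 95 x 55 x 24 mm, lying flat, origin under its centre
- ramekin: bystander: small white ribbed bowl with metal scraps, 80 mm across, 42 mm high, origin under its centre
- file: bystander: flat file with a wooden handle lying on the bench, 230 mm long, 24 mm wide, 20 mm high, origin near its middle
- oil_bottle: bystander: small white bottle with a black cap, 44 mm across, 110 mm high, origin under its centre
- brass_fitting: bystander: small brass plate with a stud, 36 x 22 x 18 mm, origin under its centre
- bench_brush: bystander: wooden hand brush lying on the bench, 165 mm long, 28 mm wide, 18 mm high, origin near its middle

How it is judged:
By the outcome, as a careful person would: the job done as asked, in the order asked, and still so for the second after the job is handed in, with the robot touching nothing.
It also fails if it takes over 58 s, if anything falls off the work surface, if the arm or the gripper's body presses on something with over 40 N, if the wrist force passes 120 N, or if a joint passes its speed limit or range.

## Robot

A 6-joint arm with a two-finger parallel gripper is mounted at the origin on the work surface. World frame = base frame: x ahead of the robot, y to its left, z up, the work surface at z = 0. Lengths are in m, angles in rad, forces in N, time in s.
With the tool pointing down it reaches from about 0.4 to 0.925 m from the base axis. Payload 3.4 kg.
Tool frame: the origin (TCP) lies at the very end of the fingers, on their centre line; the grasp point (between the pads) lies 19 mm behind it; z points along the fingers, y is the line along which they close (so a half turn about z gives the same grasp; the last joint's range is limited). The gripper opens to 85 mm and grips with 20 to 120 N. Pads are 22 mm wide; open, the fingers measure 114 mm over their backs; the gripper's body (76 mm by 85 mm) begins 54 mm behind the grasp point. The pads swing forward as they close: fully open they stand 13 mm farther back than shut.
Start: joints at [1.115, 0.307, 1.506, -0, 1.328, -0.073], TCP at [0.214, 0.534, 0.192] pointing down, gripper open.
Joint ranges: [-3.12, 3.12], [-1.05, 2.28], [0.14, 2.33], [-1.42, 4.57], [0.1, 2.73], [-2.68, 2.68]. Speed limits (rad/s): [2.57, 2.57, 3.14, 3.14, 3.14, 3.14].

## Interface

Orientations are given as a 3x3 rotation matrix whose columns are the frame's x, y, z axes.
In Python, from rig import ctrl, viewer gives the robot as it stands (ctrl), with the cameras (viewer).
- The arm moves only by the shell command python3 drive.py 'ROWS' [FORCE]. ROWS is a JSON list of rows, 1 to 20 of them, each of 5 numbers: the finger opening in m, then dx, dy, dz in shares of the most that a row can go, 1 being 62.5 mm, then a turn about the tool's z in parts of the range, where 1.0 means 2 rad; each row shifts and turns the commanded pose from where the row before left it, along the tool's axes as they then stand; what a row does not reach is not made up. A row lasts 1/8 s, in which the tool goes at most 0.0625 m and 0.188 rad, less where a joint would pass 70% of its speed; a pose out of reach is approached as far as the arm can. The fingers move at their own pace and stop on an object; FORCE is the grip in N (left out, the last holds). Time passes only in rows, so rows that do not move let the fingers close. It prints the time, the measured TCP pose, the force, the opening and the grip force at its end. No shift or turn number may pass 1 either way. Input that does not fit is refused with a message, and nothing moves.
- ctrl.observe(): the state, without advancing time (a new reading comes with each control period).
- viewer.capture(name): name is "scene" or "top" or "wrist"; returns a dict with "pixels" (420x560x3 uint8, red, green, blue), "K" (3x3 intrinsics, pixels), "R" (3x3) and "t" (3): a world point X has camera coordinates R X + t. Camera axes: x right, y down, z forward; pixel columns grow to the right and rows downward; lengths in m; the calibration is good to about 2 mm. A picture is of the moment at which its call begins. There is no depth.
- ctrl.close_job(): hands the job in; it is judged then, once.
The state is a dict: "time_s": time; "joint_pos": joint angles; "joint_velocities": joint speeds; "joint_efforts": joint torques, N m; "position": TCP position; "orientation": TCP orientation; "ft_force": force on the tool from outside, world axes, zero at the start; "moment": the same for the moment, N m; "finger_gap": finger opening in m; "finger_force": force on a finger pad.
Only numpy, scipy, OpenCV 4.12 (cv2) and the standard library are available. Lean on these libraries where they do the work, as an engineer would, in place of code of your own. Each camera call takes 0.05 s, during which the arm holds its last target. There are 200 camera calls.

## Working session

There is one attempt and no reset: what is moved stays moved. The work goes in short steps, Python scripts to look and compute and a shell command to move; the robot and the scene stay as the last step left them, time stands still between calls to the robot, and variables do not carry over. Pictures are saved under pics/ and viewed, at most 10 in all, crops included, and the job is handed in when it is done.

```bash
ls; mkdir -p pics; python3 - <<'E'
from rig import ctrl, viewer
import cv2,numpy as np
for n in ("top","scene"):
    c=viewer.capture(n); cv2.imwrite(f"pics/{n}0.png",c["pixels"][:,:,::-1]); np.savez(f"{n}0.npz",**c)
    print(n,c["K"].round(1).tolist(),(-c["R"].T@c["t"]).round(3),c["R"].round(3).tolist())
s=ctrl.observe();print(s["time_s"],s["position"],s["orientation"])
E
```

```text
drive.py
pics
rig.py
top [[384.5, 0.0, 274.6], [0.0, 384.5, 211.3], [0.0, 0.0, 1.0]] [ 0.372 -0.008  0.895] [[-0.157, -0.988, -0.0], [-0.955, 0.152, -0.254], [0.251, -0.04, -0.967]]
scene [[479.9, 0.0, 269.2], [0.0, 479.9, 211.0], [0.0, 0.0, 1.0]] [0.998 0.752 0.901] [[-0.872, 0.489, -0.004], [0.33, 0.582, -0.743], [-0.361, -0.649, -0.669]]
0.1 [0.21394543 0.53295865 0.19158309] [[-9.27999294e-01  3.72581026e-01 -8.30049395e-04]
 [ 3.72581915e-01  9.27997878e-01 -1.62950472e-03]
 [ 1.63161536e-04 -1.82144062e-03 -9.99998328e-01]]
```

View pics/top0.png

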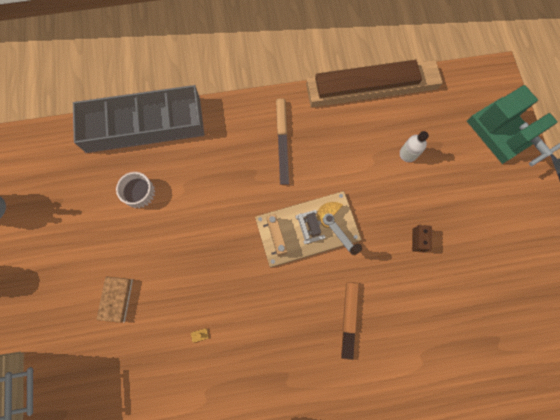

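View pics/scene0.png

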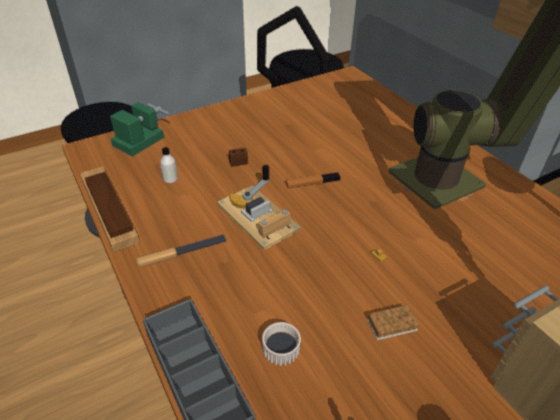

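The top view shows the jig around (308,229), with the fence at (277,235), the plate at about (303,228) and the knob at (355,249). The blank is at (423,238). I'll enlarge this area.

```bash
python3 - <<'E'
import cv2
a=cv2.imread("pics/top0.png")[185:275,245:445]; b=cv2.imread("pics/scene0.png")[140:250,210:310]
cv2.imwrite("pics/top0c.png",cv2.resize(a,None,fx=4,fy=4,interpolation=cv2.INTER_CUBIC))
cv2.imwrite("pics/scene0c.png",cv2.resize(b,None,fx=5,fy=5,interpolation=cv2.INTER_CUBIC))
E
```

```text
(no output)
```

View pics/top0c.png

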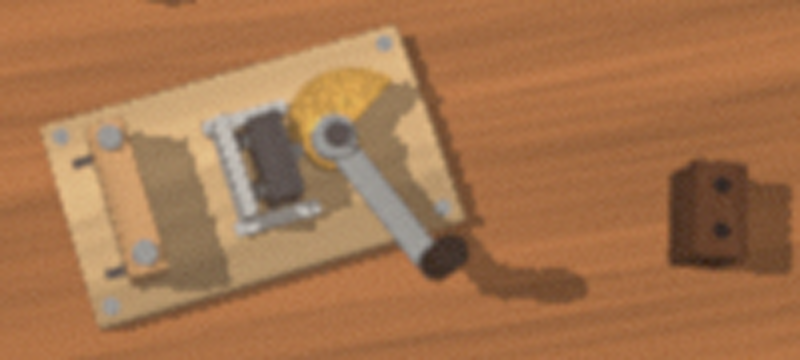

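The crop shows the blank's holes at crop (722,185) and (721,230). The fence face's top edge runs from about (123,122) to (163,268). The plate runs from (212,125) to (243,233), the pivot is at (337,133) and the knob top is near (450,250).

```bash
cat > h.py <<'E'
import numpy as np, cv2
from rig import ctrl, viewer
def ray(c,uv,z):
    d=c["R"].T@np.linalg.inv(c["K"])@np.array([uv[0],uv[1],1.]); o=-c["R"].T@c["t"]
    return o+d*(z-o[2])/d[2]
def proj(c,X):
    p=c["K"]@(c["R"]@np.asarray(X,float)+c["t"]); return p[:2]/p[2]
def tool(target):
    "world displacement in tool axes"
    s=ctrl.observe(); return s["orientation"].T@(np.asarray(target)-s["position"]) if isinstance(s["orientation"],np.ndarray) else np.array(s["orientation"]).T@(np.asarray(target)-np.array(s["position"]))
E
python3 - <<'E'
from h import *
c=np.load("top0.npz")
f=lambda x,y,z:ray(c,(245+x/4,185+y/4),z).round(4)
for n,x,y,z in [("h1",722,185,.045),("h2",721,230,.045),("f1",123,122,.055),("f2",163,268,.055),("p1",212,125,.053),("p2",243,233,.053),("piv",337,133,.055),("knob",450,248,.092),("bed",42,128,.015),("bed",102,328,.015),("bed",397,27,.015),("bed",468,218,.015)]:
    print(n,f(x,y,z))
w=viewer.capture("wrist");s=ctrl.observe()
R=np.array(s["orientation"]);print("cam in tool",R.T@(-w["R"].T@w["t"]-s["position"]),(w["R"]@R).round(3).tolist(),w["K"])
E
```

```text
h1 [ 0.494  -0.3719  0.045 ]
h2 [ 0.4691 -0.3648  0.045 ]
f1 [ 0.5806 -0.0438  0.055 ]
f2 [ 0.4955 -0.0525  0.055 ]
p1 [ 0.5715 -0.0932  0.053 ]
p2 [ 0.5081 -0.0995  0.053 ]
piv [ 0.5555 -0.1616  0.055 ]
knob [ 0.4768 -0.2016  0.092 ]
bed [0.5944 0.0022 0.015 ]
bed [ 0.4729 -0.0146  0.015 ]
bed [ 0.6228 -0.217   0.015 ]
bed [ 0.5024 -0.2342  0.015 ]
cam in tool [ 0.07027064 -0.00031674 -0.18131334] [[-0.001, 1.0, -0.0], [-0.961, -0.001, -0.277], [-0.277, 0.0, 0.961]] [[319.81900831   0.         282.24894355]
 [  0.         319.81900831 212.87437994]
 [  0.           0.           1.        ]]
```

The manual's scale: shifts go in shares of 62.5 mm and turns go in shares of 2 rad. Converting my numbers, -0.0547 m is -0.8752, 0.0129 m is 0.2064, 0.176 rad is 0.088.

```bash
python3 drive.py '[[0.085,-0.7424,-0.528,0,0],[0.085,-0.7424,-0.528,0,0],[0.085,-0.7424,-0.528,0,0],[0.085,-0.7424,-0.528,0,0],[0.085,-0.7424,-0.528,0,0],[0.085,-0.7424,-0.528,0,0],[0.085,-0.7424,-0.528,0,0],[0.085,-0.7424,-0.528,0,0],[0.085,0,0,0,0.088],[0.085,0,0,0,0.088],[0.085,0,0,0,0.088],[0.085,0,0,0,0.088],[0.085,0,0,0,0.088],[0.085,0,0,0,0.089],[0.085,-0.8752,0.2064,0,0],[0.085,-0.8752,0.2064,0,0],[0.085,-0.8752,0.2064,0,0],[0.085,-0.8752,0.2064,0,0],[0.085,0,0,0,0]]' 40
python3 - <<'E'
from h import *
c=viewer.capture("wrist");np.savez("w1.npz",**c)
cv2.imwrite("pics/w1.png",cv2.resize(c["pixels"][:,:,::-1],(800,600),interpolation=cv2.INTER_CUBIC))
s=ctrl.observe();print(np.round(s["position"],4),np.round(s["orientation"],4),s["time_s"])
E
```

```text
time_s: 2.52
position: [0.5416, -0.0637, 0.192]
orientation: [[-0.126, 0.992, 0.001], [0.992, 0.126, -0.001], [-0.001, 0.0, -1.0]]
ft_force: [-0.2, 0.5, -0.3]
finger_gap: 0.0851
finger_force: 0.0
[ 0.5403 -0.0615  0.1918] [[-1.271e-01  9.919e-01 -1.000e-03]
 [ 9.919e-01  1.271e-01  4.000e-04]
 [ 5.000e-04 -1.000e-03 -1.000e+00]] 2.575
```

View pics/w1.png

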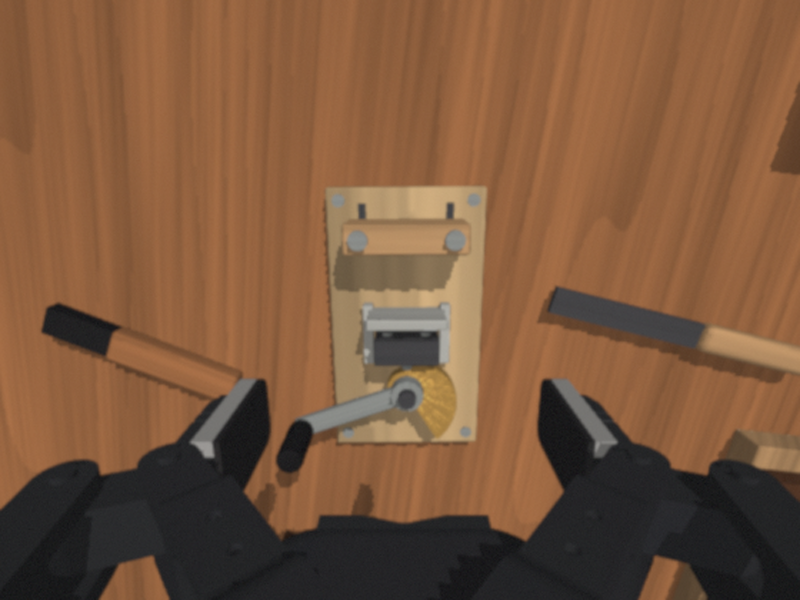

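The wrist view shows the fence top at about v=222-254 and u=345-470. The plate is around v=308-332 with the carriage behind it, the pivot is at (407,398) and the knob top at (291,460). I'll enlarge the jaw area.

```bash
python3 - <<'E'
from h import *
a=np.load("w1.npz")["pixels"][150:250,225:345,::-1]
cv2.imwrite("pics/w1c.png",cv2.resize(a,None,fx=6,fy=6,interpolation=cv2.INTER_CUBIC))
E
```

```text
(no output)
```

View pics/w1c.png

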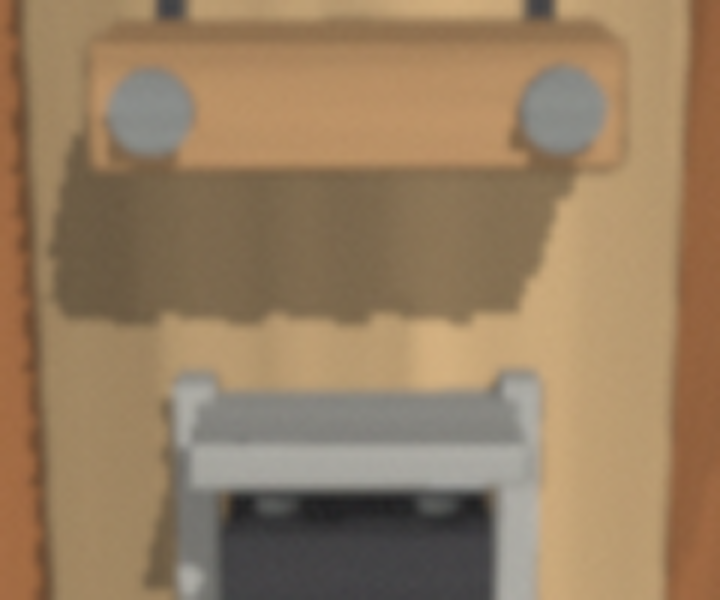

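The plate face's top edge is at crop y≈444 with x from 190 to 528, its foot is at y≈393, and its back top edge is at about 490. The fence face's top edge is at y≈170 with x from 90 to 628.

```bash
python3 - <<'E'
from h import *
c=np.load("w1.npz")
g=lambda x,y,z:ray(c,(225+(x-2.5)/6,150+(y-2.5)/6),z)
h=lambda x,y,z:ray(c,(x*.7-.15,y*.7-.15),z)
P={"f1":g(90,170,.055),"f2":g(628,170,.055),"p1":g(190,444,.053),"p2":g(528,444,.053),"pf":g(359,393,.015),"pb":g(359,490,.053),
"bed1":h(327,188,.015),"bed2":h(486,187,.015),"bed3":h(476,440,.015),"bed4":h(337,442,.015),"piv":h(407,398,.06),"knob":h(291,460,.092)}
for k,v in P.items(): print(k,v.round(4))
d=lambda a,b:P[b]-P[a]
for a,b in (("f1","f2"),("p1","p2"),("bed1","bed2"),("bed4","bed3"),("bed4","bed1"),("bed3","bed2"),("piv","knob")):
    v=d(a,b);print(a,b,np.hypot(*v[:2]).round(4),np.degrees(np.arctan2(v[1],v[0])).round(2))
fm=(P["f1"]+P["f2"])/2;pm=(P["p1"]+P["p2"])/2
th=np.radians(7.7);y=np.array([-np.sin(th),np.cos(th)]);x=np.array([np.cos(th),np.sin(th)])
print("opening",(fm-pm)[:2]@y,"from foot",(fm-P["pf"])[:2]@y,"x offset",(pm-fm)[:2]@x,"piv-pm",(P["piv"]-pm)[:2]@y)
E
```

```text
f1 [ 0.4973 -0.0544  0.055 ]
f2 [ 0.5866 -0.0431  0.055 ]
p1 [ 0.5187 -0.1009  0.053 ]
p2 [ 0.5776 -0.0935  0.053 ]
pf [ 0.5487 -0.0991  0.015 ]
pb [ 0.5492 -0.1057  0.053 ]
bed1 [ 0.4766 -0.0127  0.015 ]
bed2 [0.5965 0.0032 0.015 ]
bed3 [ 0.6259 -0.2138  0.015 ]
bed4 [ 0.5029 -0.2313  0.015 ]
piv [ 0.5561 -0.1569  0.06  ]
knob [ 0.4781 -0.199   0.092 ]
f1 f2 0.0901 7.18
p1 p2 0.0593 7.18
bed1 bed2 0.1209 7.53
bed4 bed3 0.1243 8.1
bed4 bed1 0.2203 96.85
bed3 bed2 0.219 97.73
piv knob 0.0886 -151.69
opening 0.048867315218693065 from foot 0.0508132324156528 x offset -0.00033429621713487463 piv-pm -0.06025264131589126
```

To row units: -0.0495 m is -0.792, -0.0162 m is -0.2592, 0.136 rad is 0.068.

```bash
python3 drive.py '[[0.085,-0.792,-0.2592,0,0],[0.085,-0.792,-0.2592,0,0],[0.085,-0.792,-0.2592,0,0],[0.085,-0.792,-0.2592,0,0],[0.085,-0.792,-0.2592,0,0],[0.085,-0.792,-0.2592,0,0],[0.085,0,0,0.32,0.068],[0.085,0,0,0.32,0.068],[0.085,0,0,0.32,0.0675],[0.085,0,0,0,0],[0.085,0,0,0,0]]'
python3 - <<'E'
from h import *
c=viewer.capture("wrist");np.savez("w2.npz",**c)
s=ctrl.observe();print(np.round(s["position"],4),np.round(s["orientation"],4),s["time_s"])
uv=proj(c,(.4815,-.3684,.045)).astype(int);print(uv)
u0,v0=uv-[66,50];u0=max(u0,0);v0=min(max(v0,0),320);print(u0,v0)
cv2.imwrite("pics/w2.png",cv2.resize(c["pixels"][v0:v0+100,u0:u0+132,::-1],None,fx=6,fy=6,interpolation=cv2.INTER_CUBIC))
E
```

```text
time_s: 3.95
position: [0.4832, -0.3662, 0.133]
orientation: [[0.269, 0.963, 0.0], [0.963, -0.269, -0.0], [0.0, 0.0, -1.0]]
ft_force: [0.2, -0.5, -0.6]
finger_gap: 0.0855
finger_force: 0.0
[ 0.4834 -0.3667  0.1334] [[ 2.699e-01  9.629e-01  1.200e-03]
 [ 9.629e-01 -2.699e-01 -8.000e-04]
 [-5.000e-04  1.400e-03 -1.000e+00]] 4.0
[281 207]
215 157
```

View pics/w2.png

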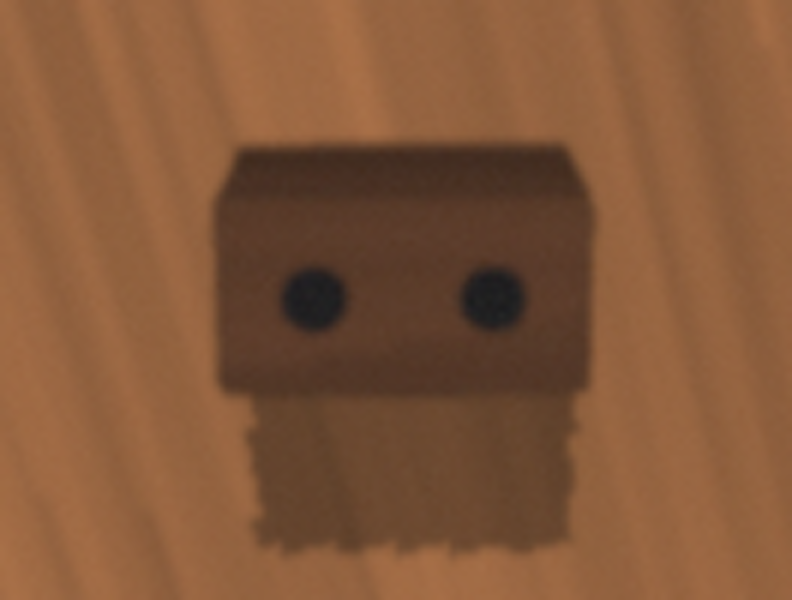

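The blank is square to the tool. Its top spans crop x 217-588 and y 200-393, with the holes at (314,299) and (493,299).

```bash
python3 - <<'E'
from h import *
c=np.load("w2.npz")
g=lambda x,y,z:ray(c,(215+(x-2.5)/6,157+(y-2.5)/6),z)
a,b=g(314,299,.045),g(493,299,.045);m=(a+b)/2;e=(g(217,200,.045)+g(588,393,.045))/2;l=(g(238,149,0)+g(568,149,0))/2
print(a,b,m,e,l,np.degrees(np.arctan2(*(b-a)[1::-1])),np.linalg.norm(g(217,297,.045)-g(588,297,.045)))
print("tool to hole mid at z=.008:",tool([m[0],m[1],.008]).round(4))
E
```

```text
[ 0.46989851 -0.36414416  0.045     ] [ 0.49493923 -0.37116437  0.045     ] [ 0.48241887 -0.36765427  0.045     ] [ 0.48269785 -0.36755938  0.045     ] [ 0.48601693 -0.35436986  0.        ] -15.660916155845543 0.05388497377445586
tool to hole mid at z=.008: [-0.0011 -0.0008  0.1254]
```

To row units: 0.04 m is 0.64, 0.03 m is 0.48.

```bash
python3 drive.py '[[0.085,-0.016,-0.016,0.64,0],[0.085,0,0,0.64,0],[0.085,0,0,0.48,0],[0.085,0,0,0.24,0],[0.085,0,0,0,0],[0.04,0,0,0,0],[0.04,0,0,0,0],[0.04,0,0,0,0],[0.04,0,0,0,0],[0.04,0,0,0,0],[0.04,0,0,0,0]]' 40
```

```text
time_s: 5.38
position: [0.4813, -0.3677, 0.0074]
orientation: [[0.273, 0.962, -0.0], [0.962, -0.273, 0.0], [0.0, -0.0, -1.0]]
ft_force: [0.3, 0.6, -1.7]
finger_gap: 0.0399
finger_force: 0.0
```

The gap closed to 40 mm with no force, so I need to look.

```bash
python3 - <<'E'
from h import *
c=viewer.capture("wrist");np.savez("w3.npz",**c)
s=ctrl.observe();print(s["finger_gap"],s["finger_force"],s["ft_force"],s["position"])
cv2.imwrite("pics/w3.png",c["pixels"][:,:,::-1])
E
```

```text
0.039853003714811756 0.0 [-0.94158866  0.16637571 -0.4486915 ] [ 0.48125504 -0.36771045  0.0073477 ]
```

View pics/w3.png

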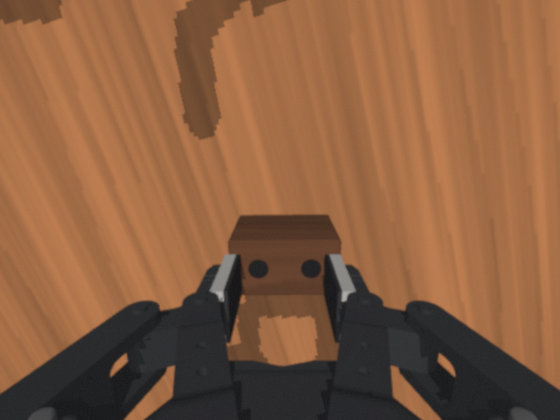

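```bash
python3 - <<'E'
from h import *
c=np.load("w3.npz")
a,b=ray(c,(258,269),.045),ray(c,(311,269),.045);m=(a+b)/2
print(a,b,m,np.linalg.norm(b-a),tool(m).round(4),np.degrees(np.arctan2(*(b-a)[1::-1])))
for d in ([0,0,0],[0,0,-.019],[.011,.02,-.019],[-.011,.02,-.019],[.011,.02,0.],[.011,.0275,-.03]):
    s=ctrl.observe();print(d,proj(c,np.array(s["position"])+np.array(s["orientation"])@np.array(d)).round(0))
t=viewer.capture("top");cv2.imwrite("pics/t3.png",t["pixels"][:,:,::-1])
E
```

```text
[ 0.46979976 -0.36451871  0.045     ] [ 0.49492909 -0.37165042  0.045     ] [ 0.48236442 -0.36808457  0.045     ] 0.026121723421494675 [-0.0001  0.0012 -0.0377] -15.843960873913847
[0, 0, 0] [282. 241.]
[0, 0, -0.019] [282. 254.]
[0.011, 0.02, -0.019] [319. 235.]
[-0.011, 0.02, -0.019] [318. 272.]
[0.011, 0.02, 0.0] [316. 224.]
[0.011, 0.0275, -0.03] [336. 242.]
```

```bash
python3 - <<'E'
from h import *
a=np.load("w3.npz")["pixels"][205:325,205:365,::-1]
s=cv2.imread("pics/t3.png")[200:275,390:460]
A=cv2.resize(a,(640,480),interpolation=cv2.INTER_CUBIC)
c=viewer.capture("scene");u,v=proj(c,(.482,-.368,.05)).astype(int);print(u,v)
S=cv2.resize(c["pixels"][v-30:v+30,u-20:u+20,::-1],(160,240),interpolation=cv2.INTER_CUBIC);T=cv2.resize(s,(160,240))
cv2.imwrite("pics/w3c.png",np.hstack([A,np.vstack([S,T])]))
E
```

```text
238 149
```

View pics/w3c.png

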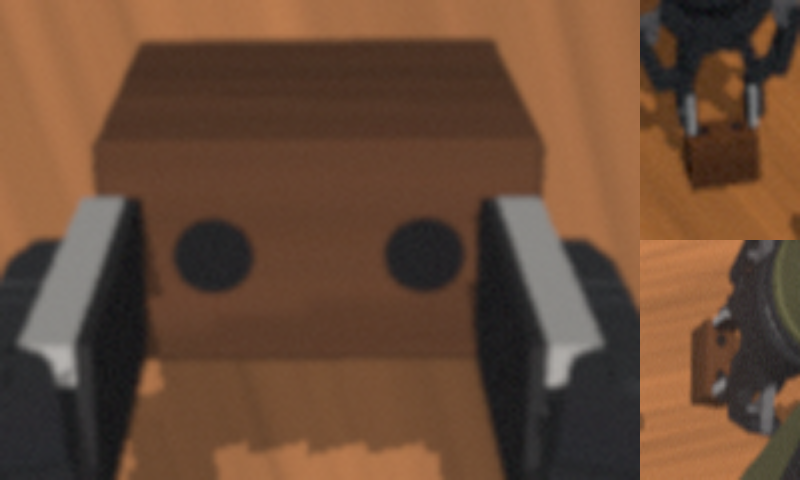

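The fingers actually end about 40 mm short of the reported TCP, at z≈0.047 just above the blank. The pad spacing in the image gives a depth of 0.154 m, and the scene view agrees. The blank has not moved. I'll lift, open and go down about 35 mm lower, checking the force on the way.

To row units: 0.02 m is 0.32, -0.015 m is -0.24.

```bash
python3 drive.py '[[0.04,0,0,-0.24,0],[0.085,0,0,-0.16,0],[0.085,0,0,0,0],[0.085,0,0,0,0],[0.085,0,0,0,0],[0.085,0,0,0,0],[0.085,0,0,0.32,0],[0.085,0,0,0.24,0],[0.085,0,0,0.16,0],[0.085,0,0,0,0]]'
```

```text
time_s: 6.78
position: [0.4806, -0.3671, -0.0137]
orientation: [[0.273, 0.962, -0.002], [0.962, -0.273, 0.002], [0.001, -0.002, -1.0]]
ft_force: [0.1, 0.8, -0.6]
finger_gap: 0.0851
finger_force: 0.0
```

To row units: 0.005 m is 0.08, 0.004 m is 0.064.

```bash
python3 drive.py '[[0.085,0,0,0.08,0],[0.085,0,0,0.08,0],[0.085,0,0,0.064,0],[0.085,0,0,0.064,0],[0.085,0,0,0,0],[0.085,0,0,0,0]]'
```

```text
time_s: 7.52
position: [0.4814, -0.3678, -0.0305]
orientation: [[0.273, 0.962, 0.0], [0.962, -0.273, -0.0], [-0.0, 0.0, -1.0]]
ft_force: [-0.1, -0.3, 0.6]
finger_gap: 0.085
finger_force: 0.0
```

```bash
python3 drive.py '[[0.04,0,0,0,0],[0.04,0,0,0,0],[0.04,0,0,0,0],[0.04,0,0,0,0],[0.04,0,0,0,0],[0.04,0,0,0,0]]' 40
```

```text
time_s: 8.28
position: [0.4816, -0.368, -0.0302]
orientation: [[0.272, 0.962, 0.001], [0.962, -0.272, -0.001], [-0.0, 0.001, -1.0]]
ft_force: [0.4, 0.4, 4.0]
finger_gap: 0.0545
finger_force: 43.3
```

To row units: 0.05 m is 0.8, -0.0037 m is -0.0592, -0.134 rad is -0.067.

```bash
python3 drive.py '[[0.04,0,0,-0.48,0],[0.04,0,0,-0.72,0],[0.04,0,0,-0.72,0],[0.04,0.48,-0.0352,0,0],[0.04,0.8,-0.0592,0,0],[0.04,0.8,-0.0592,0,0],[0.04,0.8,-0.0592,0,0],[0.04,0.8,-0.0592,0,-0.067],[0.04,0,0,0,-0.067],[0.04,0,0,0,-0.0675],[0.04,0,0,0,0]]'
python3 - <<'E'
from h import *
s=ctrl.observe();R=np.array(s["orientation"]);print(np.round(s["position"],4),np.degrees(np.arctan2(R[1,1],R[0,1])),tool([.544,-.0651,.09]))
E
```

```text
time_s: 9.65
position: [0.527, -0.1413, 0.0887]
orientation: [[-0.126, 0.992, -0.002], [0.992, 0.126, 0.001], [0.001, -0.001, -1.0]]
ft_force: [-0.2, -0.4, -0.4]
finger_gap: 0.0542
finger_force: 42.9
[ 0.527  -0.1413  0.0887] 7.225687679676992 [ 0.07341342  0.02648207 -0.00125557]
```

To row units: 0.0355 m is 0.568, 0.035 m is 0.56.

```bash
python3 drive.py '[[0.04,0.56,0.2112,0,0],[0.04,0.568,0.2112,0,0],[0.04,0,0,0,0],[0.04,0,0,0.48,0],[0.04,0,0,0.48,0],[0.04,0,0,0.32,0],[0.04,0,0,0.16,0],[0.04,0,0,0,0]]'
python3 - <<'E'
from h import *
s=ctrl.observe();R=np.array(s["orientation"]);print(np.round(s["position"],4),tool([.544,-.0651,-.0152]))
c=viewer.capture("wrist");np.savez("w4.npz",**c)
p=s["position"];u,v=proj(c,(p[0],p[1],.06)).astype(int);print(u,v)
u0,v0=u-66,min(v-60,320);print(u0,v0)
cv2.imwrite("pics/w4.png",cv2.resize(c["pixels"][v0:v0+100,u0:u0+132,::-1],None,fx=6,fy=6,interpolation=cv2.INTER_CUBIC))
E
```

```text
time_s: 10.65
position: [0.5443, -0.069, -0.0012]
orientation: [[-0.125, 0.992, -0.002], [0.992, 0.125, 0.0], [0.0, -0.002, -1.0]]
ft_force: [-0.8, -0.5, -1.4]
finger_gap: 0.0542
finger_force: 42.8
[ 0.5443 -0.069  -0.0012] [0.00389861 0.00024316 0.01401554]
282 293
216 233
```

To row units: 0.006 m is 0.096, 0.005 m is 0.08.

```bash
python3 drive.py '[[0.04,0,0,0.096,0],[0.04,0,0,0.08,0],[0.04,0,0,0.032,0],[0.04,0,0,0,0],[0.04,0,0,0,0]]'
```

```text
time_s: 11.32
position: [0.545, -0.0685, -0.0135]
orientation: [[-0.127, 0.992, 0.0], [0.992, 0.127, -0.0], [-0.0, 0.0, -1.0]]
ft_force: [-0.7, -0.2, -1.0]
finger_gap: 0.0545
finger_force: 42.8
```

To row units: 0.001 m is 0.016.

```bash
python3 drive.py '[[0.04,0.016,0,0.016,0],[0.04,0.016,0,0,0],[0.04,0.016,0,0,0],[0.04,0,0,0,0]]'; python3 drive.py '[[0.04,0.016,0,0,0],[0.04,0,0,0,0]]'
```

```text
time_s: 11.82
position: [0.5445, -0.0654, -0.0146]
orientation: [[-0.127, 0.992, 0.0], [0.992, 0.127, 0.0], [0.0, 0.0, -1.0]]
ft_force: [0.1, -0.6, -1.5]
finger_gap: 0.0545
finger_force: 42.8
time_s: 12.08
position: [0.5445, -0.0649, -0.0146]
orientation: [[-0.127, 0.992, 0.0], [0.992, 0.127, -0.001], [-0.001, 0.0, -1.0]]
ft_force: [0.0, -2.3, -0.8]
finger_gap: 0.0546
finger_force: 42.7
```

To row units: 0.001 m is 0.016.

```bash
python3 drive.py '[[0.04,0,0,0.016,0],[0.04,0,0,0,0]]'; python3 drive.py '[[0.04,0,0,0.016,0],[0.04,0,0,0,0]]'
```

```text
time_s: 12.32
position: [0.5447, -0.0649, -0.0152]
orientation: [[-0.127, 0.992, 0.001], [0.992, 0.127, -0.0], [-0.001, 0.001, -1.0]]
ft_force: [-0.3, -2.4, 1.9]
finger_gap: 0.0546
finger_force: 43.1
time_s: 12.58
position: [0.5447, -0.0649, -0.0153]
orientation: [[-0.127, 0.992, 0.001], [0.992, 0.127, -0.001], [-0.001, 0.001, -1.0]]
ft_force: [-1.9, -2.2, 11.6]
finger_gap: 0.0546
finger_force: 44.2
```

To row units: -0.06 m is -0.96, -0.05 m is -0.8, 0.174 rad is 0.087.

```bash
python3 drive.py '[[0.075,0,0,-0.016,0],[0.075,0,0,0,0],[0.075,0,0,0,0],[0.075,0,0,0,0],[0.085,0,0,-0.32,0],[0.085,0,0,-0.8,0],[0.085,0,0,-0.96,0],[0.085,-0.672,-0.448,0,0],[0.085,-0.672,-0.448,0,0],[0.085,-0.672,-0.448,0,0],[0.085,0,0,0,0.0865],[0.085,0,0,0,0.0865],[0.085,0,0,0,0.0865],[0.085,0,0,0,0.0865],[0.085,0,0,0,0.087],[0.085,0,0,0,0.087],[0.085,0,0,0,0.087],[0.085,0,0,0,0]]'
python3 - <<'E'
from h import *
s=ctrl.observe();R=np.array(s["orientation"]);print(np.round(s["position"],4),np.degrees(np.arctan2(R[1,1],R[0,1])),tool([.4775,-.2003,.016]))
c=viewer.capture("wrist");np.savez("w5.npz",**c)
cv2.imwrite("pics/w5.png",cv2.resize(c["pixels"][:,:,::-1],(800,600),interpolation=cv2.INTER_CUBIC))
E
```

```text
time_s: 14.82
position: [0.4768, -0.2, 0.1142]
orientation: [[0.884, 0.467, -0.0], [0.467, -0.884, 0.0], [-0.0, -0.0, -1.0]]
ft_force: [0.5, -0.0, 0.4]
finger_gap: 0.0851
finger_force: 0.0
[ 0.4768 -0.2     0.1142] -62.1752831167724 [0.00048255 0.000582   0.09823774]
```

View pics/w5.png

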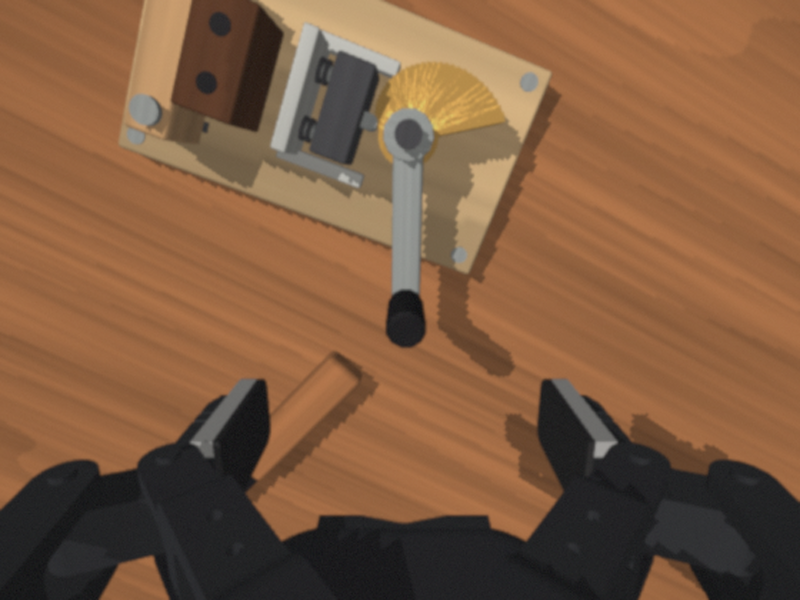

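The blank stands upright against the fence at top left. The lever is in line with the tool, with the knob top at (405,327) and the pivot at (408,133). The brush end at (350,370) is low.

```bash
python3 - <<'E'
from h import *
c=np.load("w5.npz");h=lambda x,y,z:ray(c,(x*.7-.15,y*.7-.15),z)
k=h(405,327,.092);p=h(408,133,.056);print(k,p,np.linalg.norm((k-p)[:2]),np.degrees(np.arctan2(*(k-p)[1::-1])),tool([k[0],k[1],.016]))
# opening from this view: plate face top edge & fence axis
E
```

```text
[ 0.47765523 -0.20055208  0.092     ] [ 0.55668872 -0.16056796  0.056     ] 0.08857213279541538 -153.164528353313 [0.00047825 0.00083299 0.09825448]
```

To row units: 0.04 m is 0.64, 0.035 m is 0.56.

```bash
python3 drive.py '[[0.085,0.008,0.016,0.64,0],[0.085,0,0,0.56,0],[0.085,0,0,0.288,0],[0.085,0,0,0.08,0],[0.015,0,0,0,0],[0.015,0,0,0,0],[0.015,0,0,0,0],[0.015,0,0,0,0],[0.015,0,0,0,0],[0.015,0,0,0,0],[0.015,0,0,0,0],[0.015,0,0,0,0]]' 30
```

```text
time_s: 16.38
position: [0.4783, -0.2009, 0.0172]
orientation: [[0.885, 0.465, 0.001], [0.465, -0.885, -0.0], [0.001, 0.001, -1.0]]
ft_force: [-0.6, 1.9, 5.9]
finger_gap: 0.0193
finger_force: 29.7
```

The manual's scale: shifts go in shares of 62.5 mm and turns go in shares of 2 rad. Converting my numbers, 0.01345 m is 0.2152, 0.0067 m is 0.1072, -0.15 rad is -0.075.

```bash
cat > lev.py <<'E'
from h import *
s=ctrl.observe();R=np.array(s["orientation"]);d=np.array(s["position"][:2])-[.5562,-.1599]
print("lever deg",np.degrees(np.arctan2(d[1],d[0]))%360,"r",np.hypot(*d),"tool y deg",np.degrees(np.arctan2(R[1,1],R[0,1])),"z",s["position"][2],"f",np.round(R.T@s["ft_force"],1),s["time_s"])
E
python3 lev.py; python3 drive.py '[[0.015,0,0,-0.032,0],[0.015,0.008,0.1072,0,-0.0375],[0.015,0.016,0.2152,0,-0.075],[0.015,0.016,0.2152,0,-0.075],[0.015,0,0,0,0]]' >/dev/null; python3 lev.py
```

```text
lever deg 207.77978502468892 r 0.08804870836320997 tool y deg -62.272315256304786 z 0.017189930493987156 f [ 0.4 -1.9 -5.9] 16.375
lever deg 228.91563276802384 r 0.08856927873619583 tool y deg -40.846485655704306 z 0.017432163684157682 f [-0.4  0.4  6.8] 17.0
```

To row units: 0.01345 m is 0.2152, 0.001 m is 0.016, -0.15 rad is -0.075.

```bash
python3 drive.py '[[0.015,0.016,0.2152,0,-0.075],[0.015,0.016,0.2152,0,-0.075],[0.015,0.016,0.2152,0,-0.075],[0.015,0.016,0.2152,0,-0.075],[0.015,0.016,0.2152,0,-0.075],[0.015,0.016,0.2152,0,-0.075],[0.015,0,0,0,0]]'; python3 lev.py
python3 - <<'E'
from h import *
c=viewer.capture("wrist");np.savez("w6.npz",**c)
cv2.imwrite("pics/w6.png",c["pixels"][:,:,::-1])
# predicted pixel of jig points
for n,p in (("piv",(.5562,-.1599,.056)),("fence",(.5428,-.0500,.055)),("plate0",(.5482,-.0972,.053))): print(n,proj(c,p))
E
```

```text
time_s: 17.88
position: [0.5725, -0.247, 0.0174]
orientation: [[-0.186, 0.983, -0.004], [0.983, 0.186, 0.0], [0.001, -0.004, -1.0]]
ft_force: [-2.9, -0.5, -4.2]
finger_gap: 0.0193
finger_force: 32.0
lever deg 280.61434940026294 r 0.08857818115454118 tool y deg 10.7105395939806 z 0.017424729786054846 f [ 0.  -2.9  4.3] 17.875
piv [282.1959443   74.19370687]
fence [ 304.57425618 -296.98679707]
plate0 [ 292.41669813 -109.87315583]
```

To row units: 0.0123 m is 0.1968, 0.0008 m is 0.0128, -0.1375 rad is -0.0688.

```bash
python3 drive.py '[[0.015,0.0128,0.1968,0,-0.0688],[0.015,0.0128,0.1968,0,-0.0688],[0.015,0,0,0,0]]'; python3 lev.py;  python3 drive.py '[[0.015,0.0128,0.1968,0,-0.0688],[0.015,0.0128,0.1968,0,-0.0688],[0.015,0,0,0,0]]'; python3 lev.py
```

```text
time_s: 18.3
position: [0.5963, -0.2389, 0.0174]
orientation: [[-0.445, 0.895, -0.003], [0.895, 0.445, 0.001], [0.002, -0.002, -1.0]]
ft_force: [-3.2, 0.4, -5.9]
finger_gap: 0.0191
finger_force: 31.8
lever deg 296.9250452022884 r 0.0885563644696669 tool y deg 26.448298752665472 z 0.01743583171503623 f [ 1.8 -2.6  5.9] 18.3
time_s: 18.68
position: [0.616, -0.225, 0.0174]
orientation: [[-0.672, 0.741, -0.004], [0.741, 0.672, 0.001], [0.003, -0.002, -1.0]]
ft_force: [-4.8, -0.3, -4.7]
finger_gap: 0.0193
finger_force: 31.8
lever deg 312.57121200521516 r 0.08843557546834839 tool y deg 42.20132967368567 z 0.017435460531167193 f [ 2.9 -3.8  4.8] 18.675
```

To row units: -0.06 m is -0.96, -0.05 m is -0.8, 0.152 rad is 0.076.

```bash
python3 drive.py '[[0.06,0,0,0,0],[0.06,0,0,0,0],[0.06,0,0,0,0],[0.06,0,0,0,0],[0.06,0,0,-0.8,0],[0.06,0,0,-0.96,0],[0.06,0,0,0,0.076],[0.06,0,0,0,0.076],[0.06,0,0,0,0.076],[0.06,0,0,0,0.076],[0.06,0.7888,-0.2816,0,0],[0.06,0.7888,-0.2816,0,0],[0.06,0.7888,-0.2816,0,0],[0.06,0,0,0,0],[0.06,0,0,0,0]]'
python3 - <<'E'
from h import *
c=viewer.capture("wrist");np.savez("w7.npz",**c);s=ctrl.observe()
u,v=proj(c,(.5455,-.09,.053)).astype(int);u0,v0=u-66,min(max(v-60,0),320);print(u0,v0)
cv2.imwrite("pics/w7.png",cv2.resize(c["pixels"][v0:v0+100,u0:u0+132,::-1],None,fx=6,fy=6,interpolation=cv2.INTER_CUBIC))
E
```

```text
time_s: 20.55
position: [0.5476, -0.0862, 0.129]
orientation: [[-0.13, 0.991, 0.002], [0.991, 0.13, -0.001], [-0.001, 0.002, -1.0]]
ft_force: [-0.7, -0.7, 0.7]
finger_gap: 0.06
finger_force: 0.0
213 152
```

View pics/w7.png

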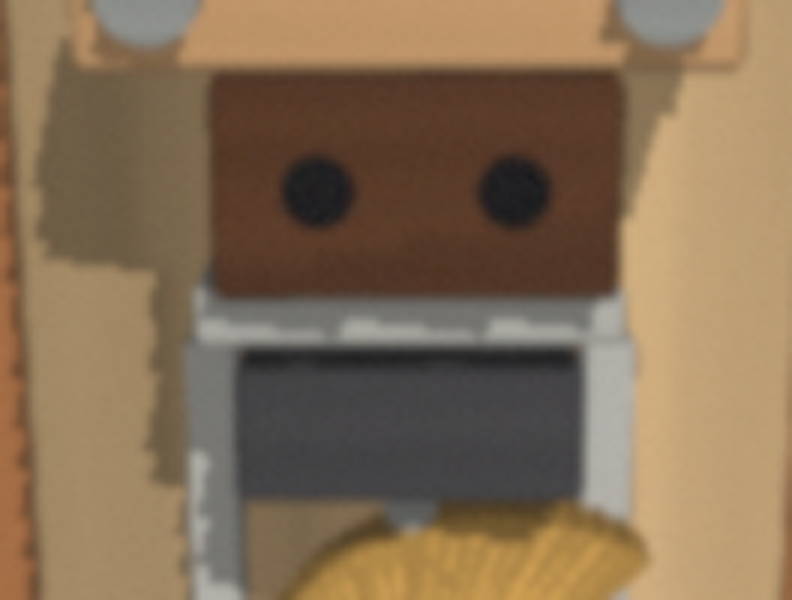

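The blank is flush with the fence, with its top front edge meeting the fence at y≈70, and the plate (y 297-345) is pressed against it. A dark slit remains before the carriage at y≈345-368. I'll measure the gap numerically with profiles along the jig axis.

```bash
cat > prof.py <<'E'
from h import *
import sys
from scipy.signal import find_peaks
th=np.radians(7.3);X=np.array([np.cos(th),np.sin(th),0]);Y=np.array([-np.sin(th),np.cos(th),0]);F=np.array([.5428,-.0500,0])
def prof(c,z,lo,hi,xs):
    t=np.arange(lo,hi,.0002);g=cv2.cvtColor(c["pixels"],cv2.COLOR_RGB2GRAY).astype(np.float32)
    acc=0
    for x in xs:
        uv=np.array([proj(c,F+X*x+Y*a+[0,0,z]) for a in t],np.float32)
        acc=acc+cv2.remap(g,uv[:,0].reshape(1,-1),uv[:,1].reshape(1,-1),cv2.INTER_LINEAR)[0]/len(xs)
    d=np.gradient(cv2.GaussianBlur(acc.reshape(1,-1),(0,0),2)[0]);pk=find_peaks(abs(d),height=.6)[0]
    return [(round(t[i]*1e3,1),round(float(d[i]),1)) for i in pk]
if __name__=="__main__":
    for n in sys.argv[1:]:
        c=np.load(n+".npz")
        for z in (.055,.053,.045,.037): print(n,z,prof(c,z,-.1,.005,np.linspace(-.006,.006,7)))
E
python3 prof.py w1 w5 w7
```

```text
w1 0.055 [(np.float64(-97.2), -1.8), (np.float64(-92.4), 2.1), (np.float64(-87.8), -3.3), (np.float64(-83.2), -1.5), (np.float64(-63.4), -1.1), (np.float64(-60.4), -1.3), (np.float64(-55.4), 8.3), (np.float64(-46.8), -3.6), (np.float64(-37.0), 2.0), (np.float64(-24.6), -2.7), (np.float64(2.0), 3.8)]
w1 0.053 [(np.float64(-98.2), -1.8), (np.float64(-93.4), 2.1), (np.float64(-88.6), -3.3), (np.float64(-84.0), -1.4), (np.float64(-64.2), -1.1), (np.float64(-61.2), -1.3), (np.float64(-56.2), 8.3), (np.float64(-47.4), -3.6), (np.float64(-37.6), 1.9), (np.float64(-25.2), -2.7), (np.float64(1.6), 3.8)]
w1 0.045 [(np.float64(-97.2), 2.1), (np.float64(-92.2), -3.2), (np.float64(-87.6), -1.4), (np.float64(-67.2), -1.0), (np.float64(-64.0), -1.3), (np.float64(-59.0), 8.1), (np.float64(-50.0), -3.5), (np.float64(-40.0), 1.9), (np.float64(-27.2), -2.7), (np.float64(0.2), 3.7)]
w1 0.037 [(np.float64(-99.4), 0.8), (np.float64(-96.0), -3.2), (np.float64(-91.0), -1.4), (np.float64(-70.2), -1.0), (np.float64(-67.0), -1.3), (np.float64(-61.8), 8.0), (np.float64(-52.6), -3.4), (np.float64(-42.4), 1.9), (
[... 1789 characters left out ...]
t64(-60.4), -1.6), (np.float64(-40.4), -2.1), (np.float64(-37.4), 9.7), (np.float64(-34.4), -3.6), (np.float64(-30.6), -4.5), (np.float64(1.2), 7.8)]
w7 0.045 [(np.float64(-96.8), 4.8), (np.float64(-92.8), -1.3), (np.float64(-81.0), -0.6), (np.float64(-68.8), -3.0), (np.float64(-63.4), -1.5), (np.float64(-42.8), -2.1), (np.float64(-39.6), 9.5), (np.float64(-36.4), -3.5), (np.float64(-32.6), -4.4), (np.float64(0.2), 7.6)]
w7 0.037 [(np.float64(-99.4), 2.2), (np.float64(-96.6), -1.4), (np.float64(-84.4), -0.6), (np.float64(-71.8), -2.9), (np.float64(-66.2), -1.5), (np.float64(-45.2), -2.0), (np.float64(-41.8), 9.3), (np.float64(-38.6), -3.4), (np.float64(-34.6), -4.3), (np.float64(-0.8), 7.4)]
```

The gap measures about 4.5 mm, so the plate is pressed back about 5.5 mm. The lever's 1.83 rad × 13 mm/rad, less the roughly 19.2 mm gap, gives 4.6 mm. The two agree on about half the travel. The blank is flush with the fence and centred on the plate, and the gripper is clear, so I'm handing the job in.

```bash
python3 -c "
from rig import ctrl, viewer
print(ctrl.close_job())"
```

```text
the job is handed in; nothing more can be done
None
```

The job is handed in: the blank stands upright and centred in the jig, flat against the fence, with the jaw plate pressed back about 5 mm (estimates 4.6 and 5.5 mm) and the gripper clear.

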